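# Take the snap-fit battery cover off a bench scale

### The arm

A 6-joint arm with a two-finger parallel gripper is mounted at the origin on the work surface; the furniture and walls round the work are solid. World frame = base frame: x ahead of the robot, y to its left, z up, the work surface at z = 0. Lengths are in m, angles in rad, forces in N, time in s.
With the tool pointing down it reaches from about 0.35 to 0.975 m from the base axis. Payload 4.9 kg.
Tool frame: the origin (TCP) lies between the finger pads, 19 mm behind the fingertips; this is the grasp point; z points along the fingers, y is the line along which they close (so a half turn about z gives the same grasp; the last joint's range is limited). The gripper opens to 85 mm and grips with 20 to 120 N. Pads are 22 mm wide; open, the fingers measure 114 mm over their backs; the gripper's body (76 mm by 85 mm) begins 54 mm behind the grasp point. The pads swing forward as they close: fully open they stand 13 mm farther back than shut.
Start: joints at [1.19, 0.053, 1.613, -0, 1.476, -0.119], TCP at [0.162, 0.604, 0.25] pointing down, gripper open.
Joint ranges: [-3.01, 3.01], [-1.01, 2.22], [0.06, 2.58], [-1.02, 4.17], [0.09, 2.62], [-3.14, 3.14]. Speed limits (rad/s): [2.57, 2.57, 3.14, 3.14, 3.14, 3.14].

### API

Orientations are given as [roll, pitch, yaw] about the fixed x, y, z axes, in that order (R = Rz(yaw) Ry(pitch) Rx(roll)).
In Python, from plant import bot, capture, search_frame gives the robot as it stands. The module is installed in compiled form; this text tells all that it offers.
- The arm moves only by the shell command python3 -m pendant 'ROWS' [FORCE]. ROWS is JSON, a list of rows, each a list of 7 numbers: the shift along the tool's x, y, z in units of 25 mm (1.0 is 25 mm), then the turn, a rotation vector about the tool's x, y, z in units of 8 degrees (1.0 is 8 degrees), then the opening, from 0 (shut) to 1 (fully open). In form: [[dx, dy, dz, wx, wy, wz, jaw], ...]. A call has 1 to 12 rows; each row is the pose to reach, as a shift and turn from the pose commanded when the call began, along the tool's axes at that moment; what a row does not reach only later rows make up. A row lasts 1/10 s, in which the tool goes at most 50 mm and 8.59 degrees, less where a joint would pass 70% of its speed; a pose out of reach is approached as far as the arm can. A call with a gripper value outside its range is refused whole. The fingers move at their own pace and stop on an object; FORCE is the grip in N (left out, the last holds). Time passes only in rows, so rows that repeat a pose let the fingers close. It gives the time, the measured TCP pose, the force, the opening and the grip force at its end, in the units of the state.
- bot.get_obs(): the state, without advancing time (a new reading comes with each control period).
- capture(name): name is "scene" or "top" or "wrist"; returns a dict with "frame" (400x640x3 uint8, red, green, blue), "z_map" (400x640 float32, m along the optical axis (not along the pixel's ray), 0 where there is no reading), "fx", "fy", "cx", "cy" (pixels), "k1" (the pictures are not rectified: a ray, as slopes to the right and down, at radius r is drawn at 1 + k1 r^2 times it, then the intrinsics apply), "cam_to_world" (4x4, takes a point from camera to world coordinates). Camera axes: x right, y up, looking along -z (the intrinsics and any distortion apply to the point x, -y, -z); pixel columns grow to the right and rows downward; lengths in m; the calibration is good to about 2 mm. A picture is of the moment at which its call begins.
- bot.close_job(): hands the job in; it is judged then, once.
Trained networks look in the newest picture that a camera, given by its name, has taken for a name from the list of things; names that differ only in an ending like _2 or _b are one class to them, and where a whole thing is asked for, a point or a joint stands for the part that bears it (a point fixed in the world has none). Each returns a list of dicts, best first, with "confidence" (0 to 1); they miss things now and then, are a little off and sometimes report something else, mostly with a low value. They report only what shows in the picture. A call takes as long as a camera call.
- search_frame(camera, target): "uv" ([column, row] in pixels, amid what is visible of it).
The state is a dict: "t": time; "joint_positions": joint angles; "qd": joint speeds; "effort": joint torques, N m; "tool_pos": TCP position; "tool_rot": TCP orientation; "contact_force": force on the tool from outside, world axes, zero at the start; "wrist_torque": the same for the moment, N m; "gripper_width": finger opening in m; "gripper_force": force on a finger pad.
Only numpy, scipy, OpenCV 4.12 (cv2) and the standard library are available. Lean on these libraries where they do the work, as an engineer would, in place of code of your own. Each camera call takes 0.05 s, during which the arm holds its last target. There are 200 camera calls.

### The job

The glaze scale lies on its back for a battery change. Pinch the two upright side tabs of its black battery cover together, keep them pinched while you slide the cover toward the end bar until you feel it just come against the rubber buffer, without squashing the buffer flat, then lift it straight off and set it gently, flat and right way up, in the middle of the terracotta tile, and let go. Never force the cover, neither against the catches, the frame nor the buffer, and leave the other things where they stand.

Things in the scene. Friction and masses are not known exactly. Their poses are not given: they have to be found in the camera images.
- case: Grey scale housing lying on its back, 192 x 128 mm, fixed. Origin: centre of its underside, z up, x along the 192 mm side. Flat deck 28 mm above the origin with an open battery bay under the cover, 6 mm rubber feet at its corners, guide rails along x (inner faces at y = +-39.5 mm). Its aluminium frame and rubber buffer belong to it. Force between cover and case must stay under 35 N.
- frame_line (a point): Fixed point of the case: deck centre (z 28 mm, x = y = 0). On the rails sits an aluminium frame, top 11 mm above the deck, immovable: a bridge over the cover's +x end, side lips over its lugs, an end bar with a springy buffer (2.5 N/mm, 5 mm travel, then solid) at the -x end. Where it sits along x differs and is not measured.
- slide_start (a point): Fixed point of the case: where the cover's origin is at the start (case x +12 mm, z 28 mm; up to 1.5 mm play). From here the cover slides to the case's -x by 8 to 34 mm, unknown, until it meets the buffer. It lifts freely only from 2 mm short of first touching the buffer up to the buffer's full travel; before that, bridge and lips hold it down.
- cover: Loose black battery cover, 0.1 to 0.17 kg: plate 100 (x) x 64 (y) x 6 mm, with 6 mm lugs sticking out sideways at its -x end. Origin: centre of the plate's underside, z up, axes parallel to the case's at the start. Two ribbed upright tabs stand on it; a tooth at each tab's foot, behind a catch of the case, stops it from sliding until that tab is pressed 3.5 to 5 mm.
- tabs (a point): Midway between the cover's two upright tabs, 34 mm above the cover's origin: a good TCP place to pinch them from above, closing along the cover's y. Each tab is 24 mm long in x, 5 mm thick; outer faces 52 mm apart (y = +-26 mm), 39 mm apart when fully pressed; tops 39 mm above the cover's origin. Keep fingertips at least 13 mm above that origin, clear of the frame.
- tab_a (a joint): Travel of the tab on the cover's +y side, m: 0 = sprung out, 0.0065 = pressed inward to its solid stop (2.4 N to start, 10 N at the stop); springs back when let go.
- tab_b (a joint): The same for the tab on the cover's -y side.
- tile: Plain terracotta tile, 160 (x) x 130 (y) x 8 mm, fixed flat on the bench. Origin: centre of its underside, z up; its top is 8 mm above the origin.
- canister_12: Bystander: black-capped film canister, 36 mm wide, 54 mm high. Origin: centre of its underside.
- canister_13: Bystander: black-capped film canister, 36 mm wide, 54 mm high. Origin: centre of its underside.
- buffer (a joint): How far the rubber buffer is squashed toward the end bar by the cover, m: 0 = untouched, 0.005 = squashed solid; 2.5 N per mm, springs back. The buffer's place is unknown. It must never be squashed by more than 4.5 mm (11 N).

How it is judged:
On the way, in this order (a step that is already met when the one before it is completed fails the run):
1. both tabs are pressed in together while the cover is still in the case (value of joint each of tab_a, tab_b above 0.003 m and z of cover in the frame of case below 0.032 m), for 0.1 s.
2. the cover has been slid toward the end bar, still down on the deck (x of cover in the frame of case below 0.007 m and z of cover in the frame of case below 0.032 m), for 0.1 s.
3. the cover is lifted off the case (z of cover in the frame of case above 0.05 m), for 0.1 s.
At the end, for the whole second after the job is handed in: The cover lies at rest on the tile, right way up and flat (within 0.1 rad), its centre within 25 mm of the tile's centre, let go (horizontal distance between cover and tile below 0.025 m and height (world z) of cover between 0.005 and 0.012 m and angle between cover's own z axis and vertical below 0.1 rad and linear speed of cover below 0.02 m/s and contact force between cover and tile above 0.2 N); the robot touches nothing.
It fails at once if the cover is forced: more than 35 N between it and the case (contact force between cover and case above 35 N).
It fails at once if the rubber buffer is squashed flat (by more than 4.5 mm) (value of joint buffer above 0.0045 m).
It fails at once if the cover is banged onto the tile (over 25 N) (contact force between cover and tile above 25 N).
It fails at once if the cover is dropped onto the tile from more than 15 mm (contact force between the fingers and cover below 0.05 N and z of cover in the frame of tile above 0.023 m and horizontal distance between cover and tile below 0.12 m).
It fails at once if a canister is moved by more than 20 mm (distance of any of canister_12, canister_13 from where it was at the start of the episode above 0.02 m).
It also fails if it takes over 48 s, if anything falls off the work surface, if the arm or the gripper's body presses on something with over 40 N, if the wrist force passes 120 N, or if a joint passes its speed limit or range.

## Working session

There is one attempt and no reset: what is moved stays moved. The work goes in short steps, Python scripts to look and compute and a shell command to move; the robot and the scene stay as the last step left them, time stands still between calls to the robot, and variables do not carry over. Pictures are saved under pics/ and viewed, at most 10 in all, crops included, and the job is handed in when it is done.

```bash
mkdir -p pics; cat > h.py <<'E'
import numpy as np, cv2
from plant import bot, capture, search_frame
def pts(c):
    """world xyz for each pixel"""
    v,u=np.mgrid[0:400,0:640].astype(float)
    xd=(u-c['cx'])/c['fx']; yd=(v-c['cy'])/c['fy']
    x,y=xd.copy(),yd.copy()
    for _ in range(20):
        s=1+c['k1']*(x*x+y*y); x,y=xd/s,yd/s
    z=c['z_map']; P=np.stack([x*z,-y*z,-z,np.ones_like(z)],-1)
    W=(P@np.array(c['cam_to_world']).T)[...,:3]; W[z==0]=np.nan
    return W
def save(c,n): cv2.imwrite('pics/'+n+'.png',c['frame'][...,::-1])
E
python3 - <<'E'
from h import *
o=bot.get_obs(); print({k:np.round(v,4).tolist() for k,v in o.items()})
ims=[]
for n in ['top','scene','wrist']:
    c=capture(n); W=pts(c); np.savez('/tmp/'+n,W=W,f=c['frame']); ims.append(c['frame'])
    print(n,np.round(c['cam_to_world'],3).tolist(),c['fx'],c['k1'])
    for t in ['case','cover','tabs','tile','canister_12']:
        for d in search_frame(n,t)[:3]:
            u,v=np.array(d['uv']).round().astype(int); print(t,d['uv'],round(d['confidence'],2),W[v,u].round(3))
save({'frame':ims[0]},'top');save({'frame':ims[1]},'scene')
save({'frame':ims[2]},'wrist')
E
```

```text
{'t': 0.0, 'joint_positions': [1.19, 0.0534, 1.6143, -0.0, 1.476, -0.119], 'qd': [-0.0008, -0.0004, 0.0003, -0.0015, 0.0002, -0.0003], 'effort': [0.0013, -39.3707, -37.0165, -0.0001, 0.007, -0.0], 'tool_pos': [0.1615, 0.6031, 0.2487], 'tool_rot': [-3.1395, -0.0002, 2.8798], 'contact_force': [0.8664, 0.9169, -0.8867], 'wrist_torque': [-0.0471, -0.0136, -0.0234], 'gripper_force': 0.0, 'gripper_width': 0.0856}
top [[0.028, 0.99, -0.135, 0.339], [-1.0, 0.026, -0.017, 0.051], [-0.013, 0.135, 0.991, 0.908], [0.0, 0.0, 0.0, 1.0]] 406.22439260817623 0.024098910325324584
case [269.8, 244.5] 0.63 [0.358 0.183 0.035]
cover [266.0, 226.8] 0.84 [0.394 0.194 0.031]
tabs [266.2, 221.7] 0.58 [0.405 0.193 0.035]
tile [268.1, 243.6] 0.66 [0.358 0.188 0.028]
tile [399.9, 183.8] 0.56 [ 0.499 -0.098  0.011]
canister_12 [335.6, 210.4] 0.76 [0.433 0.044 0.051]
canister_12 [344.2, 185.1] 0.49 [0.487 0.028 0.05 ]
canister_12 [267.3, 241.7] 0.15 [0.362 0.19  0.032]
scene [[0.522, 0.597, -0.609, -0.198], [-0.853, 0.368, -0.37, -0.337], [0.003, 0.713, 0.701, 0.856], [0.0, 0.0, 0.0, 1.0]] 511.104891508228 0.028435226873079644
case [244.8, 221.7] 0.66 [0.354 0.175 0.042]
cover [252.1, 206.7] 0.55 [0.376 0.17  0.071]
tabs [250.7, 207.6] 0.59 [0.375 0.173 0.067]
tile [395.8, 237.9] 0.97 [ 0.51  -0.111  0.009]
tile [334.4, 213.4] 0.66 [0.47  0.022 0.05 ]
canister_12 [337.5, 213.2] 0.65 [0.475 0.015 0.05 ]
canister_12 [316.8, 227.1] 0.63 [0.418 0.034 0.047]
canister_12 [244.4, 221.4] 0.53 [0.361 0.185 0.032]
wrist [[0.258, -0.929, -0.265, 0.094], [0.966, 0.248, 0.071, 0.621], [-0.0, -0.274, 0.962, 0.374], [0.0, 0.0, 0.0, 1.0]] 306.63688909739744 -0.025559906536024756
case [146.7, 387.4] 0.66 [0.389 0.277 0.03 ]
cover [126.9, 399.0] 0.46 [0.399 0.243 0.034]
tabs [128.2, 397.3] 0.43 [0.398 0.244 0.032]
```

View pics/top.png

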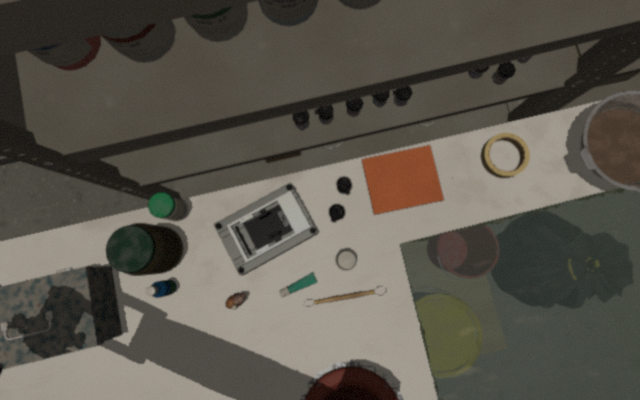

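View pics/scene.png

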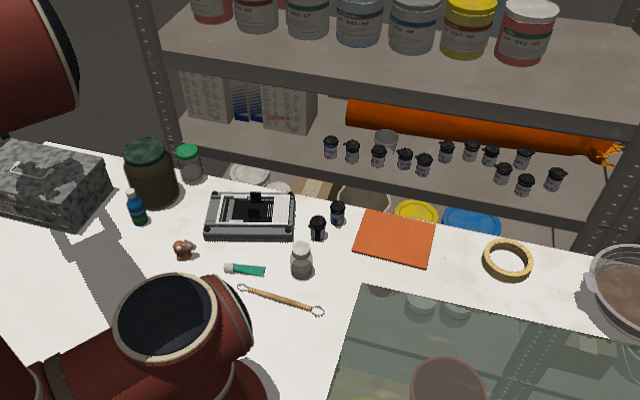

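The top view shows the case at about (267,228) and the tile at (402,180), with canister caps at (337,212) and (344,185). I'll zoom in to find which end carries the end bar.

```bash
python3 - <<'E'
from h import *
a=np.load('/tmp/top.npz');W=a['W'];f=a['f']
s=np.load('/tmp/scene.npz')
c1=cv2.resize(f[178:278,208:323][...,::-1],None,fx=3.4,fy=3.4,interpolation=cv2.INTER_CUBIC)
c2=cv2.resize(s['f'][180:250,195:305][...,::-1],None,fx=3.5,fy=3.5,interpolation=cv2.INTER_CUBIC)
H=max(c1.shape[0],c2.shape[0]);o=np.zeros((H,c1.shape[1]+c2.shape[1],3),np.uint8)
o[:c1.shape[0],:c1.shape[1]]=c1;o[:c2.shape[0],c1.shape[1]:]=c2
cv2.imwrite('pics/crop.png',np.clip(o*1.5,0,255).astype(np.uint8))
m=(W[...,2]>.02)&(W[...,0]>.25)&(W[...,0]<.5)&(W[...,1]>.08)&(W[...,1]<.31)
r=cv2.minAreaRect(W[m][:,:2].astype(np.float32)*1000);print('case',r,cv2.boxPoints(r))
h=cv2.cvtColor(f,cv2.COLOR_RGB2HSV); t=(f[...,0]>100)&(h[...,1]>150)&(np.abs(W[...,2]-.008)<.008)&(W[...,1]<-.0)&(W[...,1]>-.25)
r=cv2.minAreaRect(W[t][:,:2].astype(np.float32)*1000);print('tile',r,cv2.boxPoints(r),np.nanmedian(W[t][:,2]))
# high things
q=m&(W[...,2]>.055);P=W[q];print(len(P),P.mean(0))
W2=s['W'];q=(W2[...,2]>.055)&(W2[...,0]>.25)&(W2[...,0]<.48)&(W2[...,1]>.1)&(W2[...,1]<.31)
n,l=cv2.connectedComponents(q.astype(np.uint8))
for i in range(1,n):
    if (l==i).sum()>5: print((l==i).sum(),W2[l==i].mean(0).round(4),W2[l==i].max(0).round(4),np.argwhere(l==i).mean(0))
E
```

```text
case ((351.8653259277344, 183.3800048828125), (209.70823669433594, 213.00665283203125), 29.773582458496094) [[207.96579  223.7565  ]
 [313.7393    38.867897]
 [495.76486  143.00351 ]
 [389.99136  327.89212 ]]
tile ((511.50628662109375, -102.88052368164062), (124.97044372558594, 155.3074188232422), 13.59400463104248) [[ 432.51978   -42.08879 ]
 [ 469.02332  -193.04536 ]
 [ 590.4928   -163.67226 ]
 [ 553.98926   -12.715683]] 0.00792301464254841
74 [0.39811747 0.18362718 0.06561245]
65 [0.4177 0.1938 0.0638] [0.4259 0.2054 0.071 ] [193.53846154 254.92307692]
59 [0.377  0.1694 0.0634] [0.3853 0.1804 0.0706] [209.27118644 252.86440678]
```

View pics/crop.png

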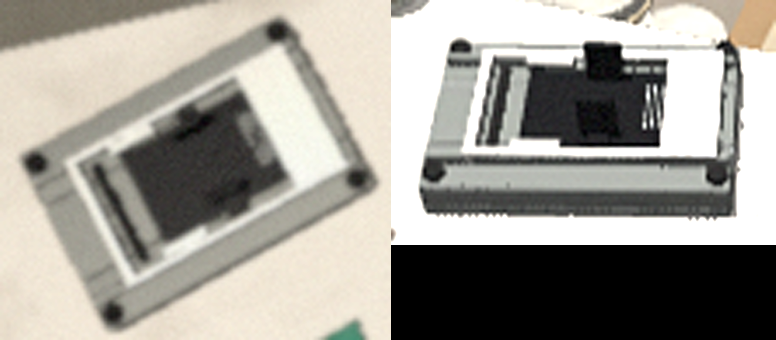

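The bridge (wide white band) is at the right in the top crop, so case +x points to world (0.5, -0.87). The end bar is at the left. The tabs' midpoint is about (0.397, 0.182), with tops near z 0.071. Next I'll move the wrist camera over it.

```bash
python3 -m pendant '[[-13.4,-13.9,0,0,0,5.6,1],[-13.4,-13.9,0,0,0,5.6,1],[-13.4,-13.9,0,0,0,5.6,1],[-13.4,-13.9,0,0,0,5.6,1],[-13.4,-13.9,0,0,0,5.6,1],[-13.4,-13.9,0,0,0,5.6,1],[-13.4,-13.9,0,0,0,5.6,1],[-13.4,-13.9,0,0,0,5.6,1],[-13.4,-13.9,0,0,0,5.6,1],[-13.4,-13.9,0,0,0,5.6,1],[-13.4,-13.9,0,0,0,5.6,1],[-13.4,-13.9,0,0,0,5.6,1]]'
cat > look.py <<'E'
from h import *
import sys
c=capture('wrist');W=pts(c);np.savez('/tmp/w_'+sys.argv[1],W=W,f=c['frame']);save(c,sys.argv[1])
for t in ['cover','tabs','case','tile']:
    for d in search_frame('wrist',t)[:2]:
        u,v=np.array(d['uv']).round().astype(int); print(t,d['uv'],round(d['confidence'],2),W[min(v,399),min(u,639)].round(4))
E
python3 look.py w1
```

```text
t: 2.1
tool_pos: [0.3956, 0.181, 0.2501]
tool_rot: [3.141, -0.0, 2.096]
contact_force: [-0.6, -0.5, 0.2]
gripper_width: 0.0856
gripper_force: 0.0
cover [327.2, 174.9] 0.65 [0.3946 0.1868 0.0339]
tabs [328.5, 172.0] 0.75 [0.394  0.1901 0.0325]
case [326.5, 134.3] 0.8 [0.3709 0.2253 0.0334]
tile [293.3, 338.5] 0.91 [ 0.474  -0.0454  0.0079]
```

View pics/w1.png

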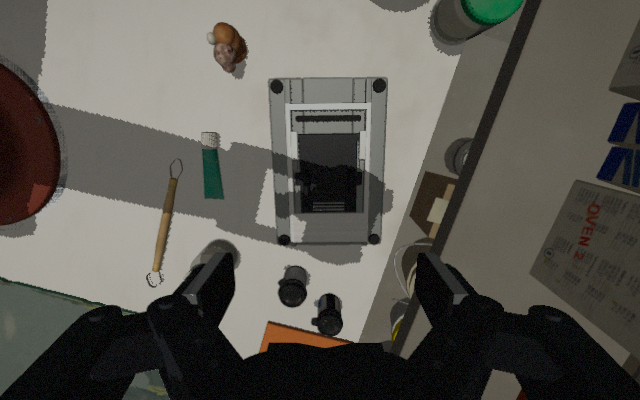

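The wrist view shows the case at (270–387, 78–243), with the cover black in the middle. The tabs are near (305,180) and (357,180), and the end bar and buffer slot are at the top (330,112). I'll fit the geometry from depth.

```bash
cat > fit.py <<'E'
from h import *
import sys
a=np.load('/tmp/w_%s.npz'%sys.argv[1]);W=a['W'];f=a['f']
roi=(np.hypot(W[...,0]-.37,W[...,1]-.19)<.16)
m=(roi&(W[...,2]>.016)&(W[...,2]<.06)).astype(np.uint8)
n,l,st,ce=cv2.connectedComponentsWithStats(m);i=1+np.argmax(st[1:,4])
m=l==i
r=cv2.minAreaRect(W[m][:,:2].astype(np.float32)*1000);print('case',r)
R=np.array(r[0])/1000
# yaw via rectangle long side
b=cv2.boxPoints(r);e=max((b[1]-b[0],b[2]-b[1]),key=np.linalg.norm);e=e/np.linalg.norm(e)
if e[1]>0:e=-e
yaw=np.arctan2(e[1],e[0]);print('yaw',np.degrees(yaw),yaw)
ex=np.array([np.cos(yaw),np.sin(yaw)]);ey=np.array([-ex[1],ex[0]])
L=(W[...,:2]-R)@np.stack([ex,ey],1);z=W[...,2]
print('deck z',np.nanmedian(z[m]))
q=roi&(z>.052)&(abs(L[...,0])<.09)&(abs(L[...,1])<.05)
n,l,st,_=cv2.connectedComponentsWithStats(q.astype(np.uint8))
for i in range(1,n):
    if st[i,4]>10:
        k=l==i;t=k&(z>z[k].max()-.008)
        print(st[i].tolist(),'xyz',W[k].mean(0).round(4),'local mm: mean',(L[k].mean(0)*1000).round(1),'min',(L[k].min(0)*1e3).round(1),'max',(L[k].max(0)*1e3).round(1),'zmax',z[k].max().round(4))
# height profile along local x at |y|<10mm and at y~36
for y0 in (0,-.034,.034):
    for x in np.arange(-.096,.097,.006):
        k=roi&(abs(L[...,0]-x)<.003)&(abs(L[...,1]-y0)<.004)
        print('%d:%.0f/%d'%(x*1e3,1e3*np.median(z[k]) if k.any() else -1,f[k].mean() if k.any() else 0),end=' ')
    print()
E
python3 fit.py w1
```

```text
case ((391.3819274902344, 194.29022216796875), (128.65365600585938, 192.6513214111328), 30.607805252075195)
yaw -59.392193 -1.0365894
deck z 0.03373089581403679
[302, 171, 7, 26, 146] xyz [0.3769 0.1728 0.0652] local mm: mean [ 11.1 -23.4] min [ -0.  -26.8] max [ 24.  -21.2] zmax 0.0685
[348, 171, 7, 25, 148] xyz [0.4166 0.1968 0.0652] local mm: mean [10.7 23. ] min [ 0.1 20.7] max [23.2 26.4] zmax 0.069
[157, 253, 346, 147, 26553] xyz [0.3917 0.1928 0.3068] local mm: mean [ 1.5 -0.5] min [ -7.5 -50. ] max [26.3 50. ] zmax 0.3319
-96:28/118 -90:28/127 -83:28/127 -77:29/127 -71:28/130 -65:39/168 -59:28/101 -53:37/30 -47:29/113 -41:28/124 -35:34/63 -29:34/44 -23:34/44 -17:34/43 -11:34/41 -5:35/39 0:317/9 6:312/9 12:35/13 18:35/11 24:35/11 30:35/12 36:34/13 42:35/34 48:35/31 54:39/77 60:39/87 66:40/87 72:40/87 78:39/87 84:40/85 90:29/57 96:28/60 
-96:28/107 -90:28/128 -83:28/128 -77:29/127 -71:29/124 -65:39/174 -59:29/104 -53:36/67 -47:28/123 -41:29/126 -35:37/119 -29:39/122 -23:38/115 -17:39/127 -11:38/90 -5:315/11 0:319/16 6:35/21 12:37/23 18:37/44 24:29/89 30:29/52 36:29/46 42:29/42 48:29/44 54:39/77 60:40/138 66:39/160 72:39/159 78:40/155 84:40/135 90:29/64 96:28/61 
-96:27/110 -90:28/127 -83:28/127 -77:28/126 -71:28/122 -65:39/172 -59:28/104 -53:36/58 -47:28/120 -41:29/128 -35:38/109 -29:39/115 -23:39/121 -17:38/115 -11:37/107 -5:311/17 0:310/13 6:312/14 12:312/13 18:310/15 24:29/44 30:29/43 36:29/43 42:29/46 48:29/41 54:39/75 60:39/87 66:40/86 72:40/86 78:39/87 84:39/84 90:28/53 96:28/64
```

```bash
python3 -m pendant '[[0.06,0.12,1.5,0,0,-0.06,1],[0.06,0.12,3,0,0,-0.06,1],[0.06,0.12,4,0,0,-0.06,1],[0.06,0.12,4,0,0,-0.06,1],[0.06,0.12,4,0,0,-0.06,1]]'
python3 look.py w2; python3 fit.py w2
```

```text
t: 2.85
tool_pos: [0.3971, 0.1847, 0.1504]
tool_rot: [-3.141, -0.0, 2.108]
contact_force: [0.4, 0.1, 0.5]
gripper_width: 0.0855
gripper_force: 0.0
cover [324.5, 198.7] 0.79 [0.3939 0.188  0.0341]
cover [325.4, 144.1] 0.6 [0.372  0.2263 0.034 ]
tabs [326.8, 194.8] 0.85 [0.394  0.1924 0.0354]
case [324.0, 143.9] 0.81 [0.3713 0.2259 0.0349]
case ((391.68731689453125, 194.51370239257812), (128.71775817871094, 192.27813720703125), 30.59515380859375)
yaw -59.404842 -1.0368102
deck z 0.0338245995500097
[288, 197, 11, 37, 312] xyz [0.3767 0.1734 0.0651] local mm: mean [ 10.6 -23.6] min [ -0.  -27.1] max [ 24.1 -21.3] zmax 0.0692
[353, 197, 10, 37, 319] xyz [0.4166 0.1969 0.0649] local mm: mean [10.6 22.7] min [-0.1 20.4] max [23.6 26.2] zmax 0.069
[153, 253, 346, 147, 26691] xyz [0.3908 0.1953 0.2068] local mm: mean [-1.1 -0.4] min [-10.2 -50. ] max [23.5 50. ] zmax 0.2322
-96:28/124 -90:28/134 -83:28/134 -77:28/134 -71:28/131 -65:39/179 -59:28/112 -53:36/33 -47:29/123 -41:28/130 -35:34/55 -29:34/46 -23:35/45 -17:34/43 -11:34/18 -5:35/14 0:216/10 6:34/14 12:34/13 18:34/12 24:35/11 30:34/12 36:34/14 42:35/41 48:35/34 54:39/81 60:40/93 66:39/93 72:40/92 78:39/93 84:39/90 90:-1/0 96:28/70 
-96:28/106 -90:28/136 -83:28/136 -77:28/135 -71:28/129 -65:39/180 -59:29/114 -53:36/63 -47:28/127 -41:29/135 -35:38/119 -29:38/118 -23:39/106 -17:37/67 -11:37/60 -5:213/15 0:216/38 6:36/41 12:38/25 18:37/19 24:29/50 30:29/55 36:29/47 42:29/46 48:29/79 54:39/128 60:39/166 66:39/153 72:39/138 78:40/104 84:40/93 90:-1/0 96:28/79 
-96:28/112 -90:28/134 -83:28/134 -77:28/134 -71:28/133 -65:39/180 -59:28/109 -53:35/65 -47:28/129 -41:28/134 -35:39/118 -29:39/115 -23:39/128 -17:39/127 -11:38/86 -5:212/13 0:213/25 6:212/18 12:212/14 18:37/16 24:29/50 30:29/48 36:29/49 42:29/48 48:29/49 54:39/77 60:40/93 66:39/93 72:40/92 78:39/93 84:39/92 90:29/77 96:28/73
```

View pics/w2.png

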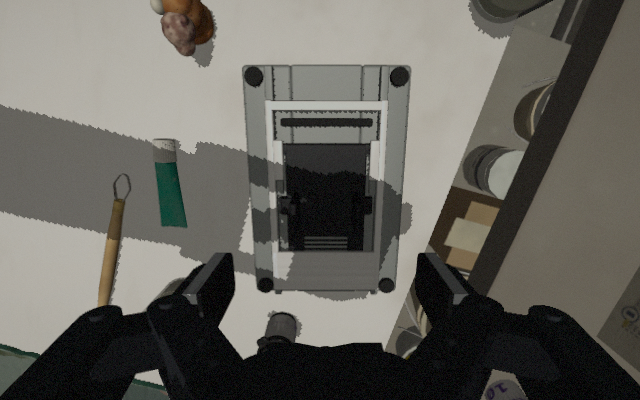

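```bash
python3 - <<'E'
from h import *
a=np.load('/tmp/w_w2.npz');W=a['W'];R=np.array([.3917,.1945]);yw=-1.0368
ex=np.array([np.cos(yw),np.sin(yw)]);ey=np.array([-ex[1],ex[0]])
L=(W[...,:2]-R)@np.stack([ex,ey],1)*1e3
for y0 in(-15,0,15):
  for x in range(-70,-30):
    k=(abs(L[...,0]-x)<.7)&(abs(L[...,1]-y0)<6)
    if k.any():print('%d:%.0f'%(x,1e3*np.median(W[...,2][k])),end=' ')
  print()
E
python3 -m pendant '[[0,0,1,0,0,0,1],[0,0,2,0,0,0,1],[0,0,2.8,0,0,0,1],[0,0,3.3,0,0,0,0.9],[0,0,3.5,0,0,0,0.75],[0,0,3.5,0,0,0,0.7],[0,0,3.5,0,0,0,0.66]]' 20
```

```text
-70:28 -69:39 -68:39 -67:39 -66:39 -65:39 -64:39 -63:39 -62:37 -61:28 -60:28 -59:29 -58:28 -57:34 -56:36 -55:36 -54:36 -53:36 -52:36 -51:35 -50:29 -49:28 -48:28 -47:28 -46:28 -45:28 -44:29 -43:29 -42:28 -41:28 -40:28 -39:28 -38:29 -37:34 -36:34 -35:35 -34:35 -33:35 -32:34 -31:35 
-70:28 -69:39 -68:39 -67:39 -66:39 -65:39 -64:40 -63:39 -62:29 -61:28 -60:28 -59:28 -58:28 -57:34 -56:36 -55:37 -54:36 -53:37 -52:37 -51:35 -50:29 -49:29 -48:29 -47:28 -46:28 -45:28 -44:28 -43:28 -42:28 -41:28 -40:28 -39:28 -38:29 -37:34 -36:34 -35:34 -34:34 -33:34 -32:35 -31:35 
-70:28 -69:39 -68:40 -67:39 -66:39 -65:39 -64:39 -63:39 -62:29 -61:28 -60:28 -59:29 -58:28 -57:30 -56:36 -55:36 -54:36 -53:36 -52:36 -51:35 -50:28 -49:28 -48:29 -47:28 -46:28 -45:29 -44:28 -43:29 -42:28 -41:28 -40:29 -39:28 -38:29 -37:34 -36:34 -35:35 -34:34 -33:34 -32:35 -31:35 
t: 3.8
tool_pos: [0.3981, 0.1844, 0.0636]
tool_rot: [3.14, 0.001, 2.106]
contact_force: [0.1, 0.5, -0.3]
gripper_width: 0.0567
gripper_force: 0.0
```

Gap from cover edge to buffer measures about 13 mm. Pinching next.

```bash
python3 -m pendant '[[0,0,0,0,0,0,0.6],[0,0,0,0,0,0,0.55],[0,0,0,0,0,0,0.5],[0,0,0,0,0,0,0.46],[0,0,0,0,0,0,0.43],[0,0,0,0,0,0,0.43],[0,0,0,0,0,0,0.43]]' 20; python3 -c "
from h import *
o=bot.get_obs();print({k:np.round(o[k],4).tolist() for k in('tool_pos','contact_force','wrist_torque')})"
```

```text
t: 4.5
tool_pos: [0.3983, 0.1843, 0.0651]
tool_rot: [3.141, 0.001, 2.107]
contact_force: [-5.9, -2.4, 13.9]
gripper_width: 0.0379
gripper_force: 19.8
{'tool_pos': [0.3983, 0.1843, 0.0651], 'contact_force': [-5.9458, -2.3849, 13.9174], 'wrist_torque': [-0.3965, 0.9949, 0.0034]}
```

```bash
python3 -m pendant '[[0,-0.02,-0.03,0,0,0,0.43],[0,-0.03,-0.05,0,0,0,0.43],[0,-0.03,-0.05,0,0,0,0.43]]'; python3 -c "
from h import *
o=bot.get_obs();print({k:np.round(o[k],4).tolist() for k in('tool_pos','contact_force','wrist_torque')})"
```

```text
t: 4.8
tool_pos: [0.3981, 0.1843, 0.0653]
tool_rot: [3.138, 0.001, 2.106]
contact_force: [1.6, 2.1, 6.3]
gripper_width: 0.0381
gripper_force: 20.8
{'tool_pos': [0.3981, 0.1843, 0.0653], 'contact_force': [1.5955, 2.0624, 6.3498], 'wrist_torque': [0.1322, -0.199, 0.0087]}
```

Forces are low and both tabs are at their stops. I'll slide the first 8 mm.

```bash
cat > st.py <<'E'
from h import *
o=bot.get_obs();p=np.array(o['tool_pos']);F=np.array(o['contact_force'])
yw=-1.0368;ex=np.array([np.cos(yw),np.sin(yw),0]);ey=np.array([-ex[1],ex[0],0])
d=p-[.3981,.1843,.0653];print('slid mm %.2f lat %.2f dz %.2f'%(-d@ex*1e3,d@ey*1e3,d[2]*1e3),'F along slide %.1f lat %.1f z %.1f'%(-F@ex,F@ey,F[2]),'w',o['gripper_width'],'g',o['gripper_force'])
E
python3 -m pendant '[[0.06,0,0,0,0,0,0.43],[0.12,0,0,0,0,0,0.43],[0.18,0,0,0,0,0,0.43],[0.24,0,0,0,0,0,0.43],[0.3,0,0,0,0,0,0.43],[0.32,0,0,0,0,0,0.43],[0.32,0,0,0,0,0,0.43]]'; python3 st.py
```

```text
t: 5.5
tool_pos: [0.3944, 0.1901, 0.0653]
tool_rot: [3.139, 0.004, 2.107]
contact_force: [2.6, -3.6, 6.0]
gripper_width: 0.0381
gripper_force: 20.9
slid mm 6.88 lat -0.27 dz -0.04 F along slide -4.4 lat 0.4 z 6.0 w 0.03810619898604405 g 20.86509883403778
```

```bash
python3 -m pendant '[[0.04,0,0,0,0,0,0.43],[0.08,0,0,0,0,0,0.43],[0.12,0,0,0,0,0,0.43],[0.12,0,0,0,0,0,0.43]]'|head -1; python3 st.py
python3 -m pendant '[[0.02,0,0,0,0,0,0.43],[0.04,0,0,0,0,0,0.43],[0.04,0,0,0,0,0,0.43]]'|head -1; python3 st.py
python3 -m pendant '[[0.02,0,0,0,0,0,0.43],[0.04,0,0,0,0,0,0.43],[0.04,0,0,0,0,0,0.43]]'|head -1; python3 st.py
```

```text
t: 5.9
slid mm 9.88 lat -0.26 dz -0.02 F along slide -4.9 lat 0.1 z 7.6 w 0.038088734151641636 g 20.86488425731659
t: 6.2
slid mm 10.83 lat -0.27 dz -0.02 F along slide -4.2 lat -0.2 z 5.3 w 0.037620595841203155 g 20.861307084560394
t: 6.5
slid mm 11.83 lat -0.28 dz -0.03 F along slide -5.1 lat -0.4 z 6.9 w 0.037691867911174334 g 20.862792134284973
```

```bash
for i in 1; do python3 -m pendant '[[0.02,0,0,0,0,0,0.43],[0.03,0,0,0,0,0,0.43],[0.03,0,0,0,0,0,0.43]]'|head -1; python3 st.py
python3 -m pendant '[[0.02,0,0,0,0,0,0.43],[0.03,0,0,0,0,0,0.43],[0.03,0,0,0,0,0,0.43]]'|head -1; python3 st.py; done
```

```text
t: 6.8
slid mm 12.56 lat -0.27 dz -0.05 F along slide -4.3 lat -0.5 z 7.2 w 0.037290739117665686 g 20.862738490104675
t: 7.1
slid mm 13.26 lat -0.27 dz -0.02 F along slide -5.7 lat -0.4 z 8.0 w 0.03800371312175749 g 20.86232990026474
```

```bash
python3 -m pendant '[[0.02,0,0,0,0,0,0.43],[0.03,0,0,0,0,0,0.43],[0.03,0,0,0,0,0,0.43]]'|head -1; python3 st.py
python3 -m pendant '[[0.02,0,0,0,0,0,0.43],[0.03,0,0,0,0,0,0.43],[0.03,0,0,0,0,0,0.43]]'|head -1; python3 st.py
```

```text
t: 7.4
slid mm 13.81 lat -0.29 dz -0.04 F along slide -6.1 lat -0.4 z 6.0 w 0.03784337676550985 g 20.840081870555878
t: 7.7
slid mm 14.32 lat -0.29 dz -0.04 F along slide -8.2 lat -0.1 z 6.2 w 0.03799084777804043 g 20.800280570983887
```

Drag was steady at 4.4 N and has risen to 8.2 N, so the buffer is touched and squashed about 1–1.5 mm. Lifting straight up.

```bash
python3 -m pendant '[[0,0,-0.08,0,0,0,0.43],[0,0,-0.16,0,0,0,0.43],[0,0,-0.28,0,0,0,0.43],[0,0,-0.4,0,0,0,0.43],[0,0,-0.4,0,0,0,0.43]]'|head -1; python3 st.py
```

```text
t: 8.2
slid mm 15.89 lat -1.60 dz 8.04 F along slide -4.2 lat 3.7 z -2.9 w 0.03773317776515044 g 21.40510082244873
```

```bash
python3 -m pendant '[[0,0,-0.1,0,0,0,0.43],[0,0,-0.2,0,0,0,0.43],[0,0,-0.3,0,0,0,0.43],[0,0,-0.4,0,0,0,0.43],[0,0,-0.4,0,0,0,0.43]]'|head -1; python3 st.py; python3 look.py w3
```

```text
t: 8.7
slid mm 16.59 lat -1.92 dz 18.47 F along slide -0.6 lat -0.5 z -0.9 w 0.03794265950532267 g 21.761488616466522
cover [327.0, 232.1] 0.62 [0.3843 0.2054 0.0518]
cover [330.3, 139.9] 0.57 [0.3615 0.2472 0.0286]
tabs [328.9, 229.2] 0.81 [0.384  0.2079 0.0531]
tabs [334.4, 140.5] 0.2 [0.3635 0.2484 0.0287]
case [332.3, 139.7] 0.91 [0.3625 0.2478 0.0287]
case [327.3, 152.8] 0.71 [0.3634 0.2406 0.0355]
```

View pics/w3.png

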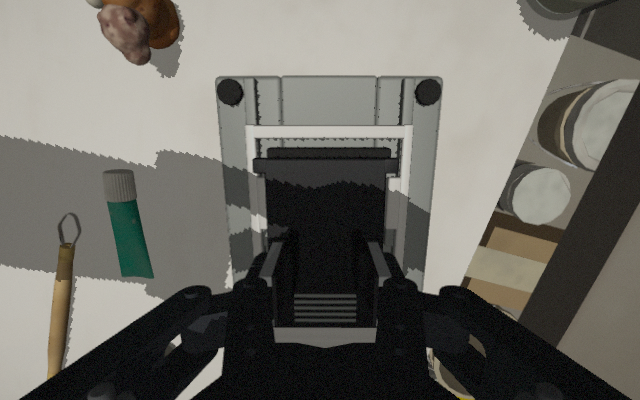

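The cover is free and level in the fingers, and the buffer and bay are below. I'll lift more, re-measure the tile, and check for overhead obstacles.

```bash
python3 -m pendant '[[0,0,-0.8,0,0,0,0.43],[0,0,-1.6,0,0,0,0.43],[0,0,-2.4,0,0,0,0.43],[0,0,-3,0,0,0,0.43],[0,0,-3.2,0,0,0,0.43],[0,0,-3.2,0,0,0,0.43]]'; python3 st.py; python3 - <<'E'
from h import *
for n in('top','scene'):
    if n=='scene':
        c=capture(n);W=pts(c);f=c['frame'];save(c,'scene2')
    else: a=np.load('/tmp/top.npz');W=a['W'];f=a['f']
    h=cv2.cvtColor(f,cv2.COLOR_RGB2HSV)
    t=(h[...,1]>140)&(h[...,0]<12)&(abs(W[...,2]-.008)<.008)&(W[...,1]<0)&(W[...,1]>-.25)&(W[...,0]<.65)&(W[...,0]>.35)
    k,l,st,_=cv2.connectedComponentsWithStats(t.astype(np.uint8));t=l==1+np.argmax(st[1:,4])
    print(n,cv2.minAreaRect(W[t][:,:2].astype(np.float32)*1000))
    o=(W[...,2]>.1)&(W[...,1]>-.3)&(W[...,1]<.3)&(W[...,0]>.35)&(W[...,0]<.95)
    for y in np.arange(-.3,.3,.1):
        k=o&(abs(W[...,1]-y-.05)<.05)
        if k.any():print(round(y,1),'minx',W[k][:,0].min().round(3),'z',W[k][np.argmin(W[k][:,0])].round(3))
E
```

```text
t: 9.55
tool_pos: [0.3888, 0.1976, 0.1643]
tool_rot: [3.14, 0.0, 2.106]
contact_force: [0.3, 0.1, -1.6]
gripper_width: 0.0377
gripper_force: 21.8
slid mm 16.21 lat -1.20 dz 99.04 F along slide -0.1 lat 0.3 z -1.6 w 0.037675003405849665 g 21.77032560110092
top ((511.3871765136719, -103.04133605957031), (125.85054016113281, 156.01663208007812), 13.191417694091797)
-0.3 minx 0.654 z [ 0.654 -0.2    0.268]
-0.2 minx 0.627 z [ 0.627 -0.101  0.273]
-0.1 minx 0.6 z [ 0.6   -0.     0.276]
0.0 minx 0.573 z [0.573 0.097 0.267]
0.1 minx 0.538 z [0.538 0.2   0.578]
0.2 minx 0.512 z [0.512 0.298 0.578]
scene ((510.44171142578125, -106.90300750732422), (133.44935607910156, 160.65240478515625), 11.920550346374512)
-0.3 minx 0.653 z [ 0.653 -0.2    0.277]
-0.2 minx 0.625 z [ 0.625 -0.102  0.302]
-0.1 minx 0.598 z [ 0.598 -0.002  0.273]
0.0 minx 0.571 z [0.571 0.098 0.277]
0.1 minx 0.35 z [0.35  0.18  0.287]
0.2 minx 0.35 z [0.35  0.203 0.132]
```

```bash
python3 -m pendant '[[-0.5,-0.08,0,0,0,0,0.43],[-1.4,-0.21,0,0,0,0,0.43],[-2.6,-0.4,0,0,0,0,0.43],[-3.9,-0.6,0,0,0,0,0.43],[-5.2,-0.8,0,0,0,0,0.43],[-6.5,-1,0,0,0,0,0.43],[-7.8,-1.2,0,0,0,0,0.43],[-9.1,-1.4,0,0,0,0,0.43],[-10.4,-1.6,0,0,0,0,0.43],[-11.6,-1.78,0,0,0,0,0.43],[-12.5,-1.91,0,0,0,0,0.43],[-12.9,-1.97,0,0,0,0,0.43]]'
python3 -m pendant '[[0,0,0.8,0,0,0,0.43],[0,0,1.6,0,0,0,0.43],[0,0,2.4,0,0,0,0.43],[0,0,2.8,0,0,0,0.43],[0,0,2.8,0,0,0,0.43]]'
python3 - <<'E'
from h import *
for n in('top','scene'):
    c=capture(n);save(c,'pl_'+n);W=pts(c)
    for t in('cover','tile'):
        for d in search_frame(n,t)[:1]:
            u,v=np.array(d['uv']).round().astype(int);print(n,t,d['uv'],round(d['confidence'],2),W[v,u].round(4))
f=cv2.imread('pics/pl_scene.png')[180:280,330:470];cv2.imwrite('pics/plc.png',cv2.resize(f,None,fx=4,fy=4))
E
```

```text
t: 10.8
tool_pos: [0.5103, -0.1073, 0.1625]
tool_rot: [-3.14, -0.001, 2.104]
contact_force: [0.3, 0.5, -1.2]
gripper_width: 0.0377
gripper_force: 21.8
t: 11.3
tool_pos: [0.5088, -0.1043, 0.0914]
tool_rot: [-3.139, -0.004, 2.106]
contact_force: [0.4, -0.8, -0.7]
gripper_width: 0.0376
gripper_force: 21.8
top cover [381.5, 175.6] 0.42 [ 0.507  -0.0521  0.0588]
top tile [375.5, 176.7] 0.8 [ 0.5145 -0.0448  0.0078]
scene cover [392.8, 221.2] 0.75 [ 0.5034 -0.1005  0.0635]
scene tile [395.5, 245.9] 0.85 [ 0.4877 -0.1212  0.0112]
```

View pics/plc.png

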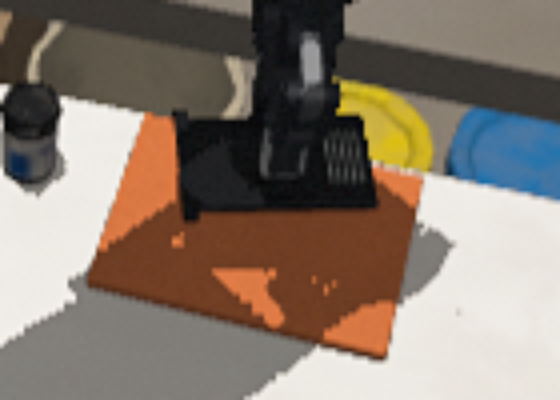

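The cover hangs level over the tile. Lowering.

```bash
python3 -m pendant '[[0,0,0.5,0,0,0,0.43],[0,0,1,0,0,0,0.43],[0,0,1.35,0,0,0,0.43],[0,0,1.5,0,0,0,0.43],[0,0,1.55,0,0,0,0.43],[0,0,1.55,0,0,0,0.43]]'; python3 -m pendant '[[0,0,0.04,0,0,0,0.43],[0,0,0.08,0,0,0,0.43],[0,0,0.12,0,0,0,0.43],[0,0,0.12,0,0,0,0.43]]'|sed -n '2p;4p'; python3 -m pendant '[[0,0,0.04,0,0,0,0.43],[0,0,0.08,0,0,0,0.43],[0,0,0.08,0,0,0,0.43]]'|sed -n '2p;4p'
```

```text
t: 12.2
tool_pos: [0.5106, -0.105, 0.0547]
tool_rot: [-3.141, -0.0, 2.106]
contact_force: [0.3, 0.1, -1.9]
gripper_width: 0.0376
gripper_force: 21.8
tool_pos: [0.5106, -0.105, 0.052]
contact_force: [0.9, -0.4, -1.7]
tool_pos: [0.5105, -0.1049, 0.0498]
contact_force: [-0.4, 1.1, -1.1]
```

```bash
for k in 1; do python3 -m pendant '[[0,0,0.04,0,0,0,0.43],[0,0,0.08,0,0,0,0.43],[0,0,0.08,0,0,0,0.43]]'|sed -n '2p;4p'; python3 -m pendant '[[0,0,0.04,0,0,0,0.43],[0,0,0.06,0,0,0,0.43],[0,0,0.06,0,0,0,0.43]]'|sed -n '2p;4p'; python3 -m pendant '[[0,0,0.02,0,0,0,0.43],[0,0,0.03,0,0,0,0.43],[0,0,0.03,0,0,0,0.43]]'|sed -n '2p;4p'; done
```

```text
tool_pos: [0.5106, -0.105, 0.0479]
contact_force: [-0.1, 1.2, -1.2]
tool_pos: [0.5109, -0.1052, 0.047]
contact_force: [-0.7, -1.4, 2.4]
tool_pos: [0.5111, -0.1054, 0.0463]
contact_force: [-1.2, -3.0, 5.4]
```

Contact with the tile at 5 N. Opening slowly.

```bash
python3 -m pendant '[[0,0,-0.02,0,0,0,0.46],[0,0,-0.02,0,0,0,0.5],[0,0,-0.02,0,0,0,0.54],[0,0,-0.02,0,0,0,0.58],[0,0,-0.02,0,0,0,0.62],[0,0,-0.02,0,0,0,0.67],[0,0,-0.02,0,0,0,0.73],[0,0,-0.02,0,0,0,0.8],[0,0,-0.02,0,0,0,0.85],[0,0,-0.02,0,0,0,0.85]]'
```

```text
t: 14.8
tool_pos: [0.5107, -0.105, 0.0463]
tool_rot: [3.141, 0.0, 2.106]
contact_force: [0.4, -0.1, -0.5]
gripper_width: 0.0728
gripper_force: 0.0
```

```bash
python3 -m pendant '[[0,0,-0.4,0,0,0,0.9],[0,0,-1,0,0,0,0.9],[0,0,-2,0,0,0,0.9],[0,0,-3,0,0,0,0.9],[0,0,-4,0,0,0,0.9],[0,0,-4,0,0,0,0.9],[0,0,-4,0,0,0,0.9]]'; python3 look.py w4; python3 - <<'E'
from h import *
a=np.load('/tmp/w_w4.npz');W=a['W'];r=(np.hypot(W[...,0]-.511,W[...,1]+.105)<.07)
z=W[...,2];k=r&(z>.011)&(z<.018);print('plate top z',np.median(z[k]),cv2.minAreaRect(W[k][:,:2].astype(np.float32)*1e3))
A=np.c_[W[k][:,:2],np.ones(k.sum())];print('slope',np.linalg.lstsq(A,z[k],rcond=None)[0])
print(cv2.minAreaRect(W[(np.hypot(W[...,0]-.511,W[...,1]+.105)<.13)&(abs(z-.009)<.0095)&(z>.004)][:,:2].astype(np.float32)*1e3))
E
```

```text
t: 15.5
tool_pos: [0.5113, -0.1052, 0.1478]
tool_rot: [3.14, 0.002, 2.106]
contact_force: [-0.6, -0.5, -0.0]
gripper_width: 0.0767
gripper_force: 0.0
cover [324.6, 193.3] 0.63 [ 0.5089 -0.1012  0.0135]
tabs [323.3, 194.3] 0.76 [ 0.5076 -0.1024  0.0156]
tile [361.2, 174.9] 0.79 [ 0.5282 -0.0723  0.0088]
tile [290.3, 199.6] 0.62 [ 0.4844 -0.1122  0.0473]
plate top z 0.014473650944636651 ((509.8746643066406, -105.71211242675781), (75.93062591552734, 99.828369140625), 30.632183074951172)
slope [ 0.00044719 -0.00305489  0.01397846]
((529.7772216796875, -74.87774658203125), (179.93795776367188, 209.29640197753906), 13.590968132019043)
```

View pics/w4.png

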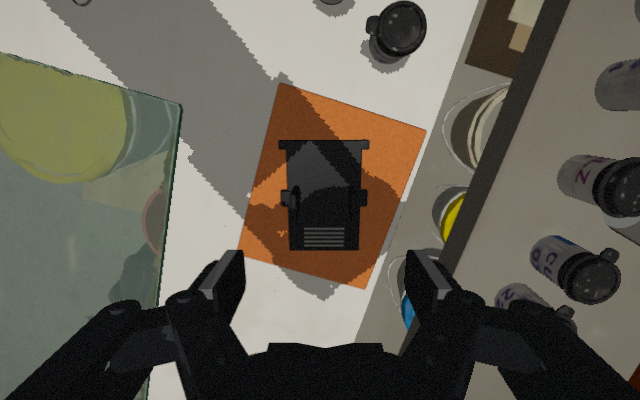

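The wrist view shows the cover flat in the middle of the tile, with its plate at (280–370, 140–250) inside the tile corners. The tabs are up and the gripper is clear.

```bash
python3 -c "
from plant import bot
print(bot.close_job())"
```

```text
the job is handed in; nothing more can be done
None
```

I slid the cover about 14 mm to a light touch on the buffer (about 1–1.5 mm squash), lifted it off, and set it flat and right way up near the middle of the tile. I then let go, with the gripper clear, and handed the job in; it returned no verdict.

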